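# Release the coolant filter cassette with a drift

### The job

Take the blue-handled drift from the wooden stand, press the red spring catch at the bottom of the recess in the filter cassette all the way down with its pin and, without letting the catch come back up on the way, push the cassette out of the green filter unit as far as it will go so that it locks there; then put the drift back upright in either hole of the stand, fully home. Be gentle: feel for the bottom of the catch and for the end stop, touch the filter unit and its cassette only with the drift, and leave everything else alone.

Things in the scene. Friction and masses are not known exactly. Their poses are not given: they have to be found in the camera images.
- unit: Green coolant filter unit, fixed to the bench: 240 long (its x) x 110 wide (its y), origin at the centre of its underside. An open channel runs along x between two side rails 56 high; over the back end (its x +40 to +120) stands a hood 100 high. The cassette slides out of the channel towards the unit's -x.
- cassette (a joint): How far the aluminium cassette (130 x 68, 50 thick, its top 64 above the bench) is pushed out along the unit's -x, in m: 0 to 0.001 at the start, 0.062 at its hard end stop. About 2.5 N of friction. Its lock is described under unit_front.
- recess (a point): Centre of the mouth of the square recess (12 x 12, upright walls, framed by a yellow line) in the cassette's top, 64 above the bench, at the unit's x = -10, y = 0 when home; it moves with the cassette. At its bottom is the red catch, 11 x 11, its top at rest 5 to 25 mm below the mouth: different each time, not measured. Sprung: 6 N to start, 10 N at its full 6 mm, then a hard stop.
- unit_front (a point): Middle of the front end of the unit, at its x = -120, 56 above the bench: the cassette comes out here. Its lock: with the catch up, the cassette is caught near home, at every 12 mm on the way, and for good from 0.0585 to the end stop. It is free while the catch is over 5 mm down; a pin in the recess then pushes it by the recess's wall. Over 25 N from the drift does damage.
- drift: Loose steel drift, 110 g, standing in one hole of the stand: a square blue handle 16 x 16, 80 long with a steel band near its top, above a round steel pin of 7 diameter, 48 long. Origin at the centre of the handle's underside (the shoulder, which rests on the stand's top), z up along the handle, x and y square to the handle's faces.
- drift_tip (a point): Lower end of the drift's pin, 48 below the drift's origin.
- stand: Wooden tool stand, fixed: 60 (x) x 140 (y), 65 high, origin at the centre of its underside. Two upright round holes of 10.5 diameter, 54 deep, slightly chamfered.
- hole_left (a point): Mouth of the stand's hole at its y = +45, on its top face, 65 above the bench.
- hole_right (a point): Mouth of the stand's hole at its y = -45, on its top face, 65 above the bench.
- punch: Bystander: short centre punch with a round orange handle (24 diameter, 70 high above the stand), in the stand's other hole; its 16 mm pin is too short for this job. Origin at the handle's underside.
- nut: Bystander: round steel nut, 16 diameter, 9 high, loose on the middle of the stand's top. Origin at its underside.
- cap: Bystander: red plastic cap, 30 diameter, 22 high, loose on the filter unit's hood. Origin at its underside.
- chuck_key: Bystander: steel T-shaped chuck key, about 120 x 120, lying at the left. Origin under the middle of its crossbar.
- tool_bit: Bystander: dark steel bar 90 x 16 x 16 lying at the right. Origin at its underside.
- arbor: Bystander: steel arbor, 42 diameter, 90 high, standing at the right. Origin at its underside.
Mind the look-alikes: they are no part of the job. Leave any yellow look-alike of the stand alone.

How it is judged (in metres and radians):
On the way, in this order (a step that is already met when the one before it is completed fails the run):
1. the drift is lifted clear of the stand (height (world z) of drift_tip above 0.075 m), for 0.1 s.
2. the drift's pin is down in the recess, pressing on the catch, the cassette still home (horizontal distance between drift_tip and recess below 0.008 m and z of drift_tip in the frame of recess below -0.004 m and contact force between drift and unit above 2 N and value of joint cassette below 0.008 m), for 0.05 s.
3. the cassette is pushed out into its last notch (value of joint cassette above 0.0585 m), for 0.1 s.
At the end, for the whole second after the job is handed in: The cassette is out in its last notch (58.5 mm or more), and the drift stands at rest in either hole of the stand, within 4 mm of its axis, its shoulder within 3 mm of the stand's top and tilted less than 0.08 rad (value of joint cassette above 0.0585 m and ((horizontal distance between drift and hole_left below 0.004 m and z of drift in the frame of hole_left below 0.003 m) or (horizontal distance between drift and hole_right below 0.004 m and z of drift in the frame of hole_right below 0.003 m)) and angle between drift's own z axis and vertical below 0.08 rad and linear speed of drift below 0.01 m/s); the robot touches nothing.
It fails at once if the drift bears on the filter unit or its cassette with more than 25 N (contact force between drift and unit above 25 N).
It fails at once if the drift leaves the catch while the cassette is between 8 and 52 mm out (value of joint cassette between 0.008 and 0.052 m and contact force between drift and unit below 0.1 N).
It fails at once if the robot itself touches the filter unit or cassette (more than 1 N) (contact force between any of the fingers, the arm and unit above 1 N).
It fails at once if a bystander is moved by more than 30 mm (distance of any of punch, nut, cap, chuck_key, tool_bit, arbor from where it was at the start of the episode above 0.03 m).
It also fails if it takes over 72 s, if anything falls off the work surface, if the arm or the gripper's body presses on something with over 40 N, if the wrist force passes 120 N, or if a joint passes its speed limit or range.

### The arm

A 6-joint arm with a two-finger parallel gripper is mounted at the origin on the work surface. World frame = base frame: x ahead of the robot, y to its left, z up, the work surface at z = 0. Lengths are in mm, angles in rad, forces in N, time in s.
With the tool pointing down it reaches from about 350 to 975 mm from the base axis. Payload 7.1 kg.
Tool frame: the origin (TCP) lies at the very end of the fingers, on their centre line; the grasp point (between the pads) lies 19 mm behind it; z points along the fingers, y is the line along which they close (so a half turn about z gives the same grasp; the last joint's range is limited). The gripper opens to 88 mm and grips with 3 to 60 N. Pads are 20 mm wide; open, the fingers measure 115 mm over their backs; the gripper's body (75 mm by 178 mm) begins 61 mm behind the grasp point.
Start: joints at [1.169, 0.423, 1.63, -0, 1.089, -0.019], TCP at [233.417, 579.759, 186.875] pointing down, gripper open.
Joint ranges: [-3, 3], [-0.9, 2.11], [0.09, 2.58], [-1.31, 4.45], [0.11, 2.69], [-2.54, 2.54]. Speed limits (rad/s): [2.39, 2.39, 3.01, 3.14, 3.14, 3.14].

### API

Orientations are given as a rotation vector (axis times angle).
In Python, from workcell import * gives the robot as it stands.
- The arm moves only by the tool step_arm, never from a script. Its argument "deltas" is a list of rows, each a list of 3 entries, a list of its own where there are three numbers: the shift along the tool's x, y, z in units of 300 mm (1.0 is 300 mm), then the turn, a rotation vector about the tool's x, y, z in units of 1.5 rad (1.0 is 1.5 rad), then the gripper command: -1 is shut, 1 is fully open, values between are in proportion. In form: [[[dx, dy, dz], [rx, ry, rz], gripper], ...]. A call has 1 to 20 rows; each row is the pose to reach, as a shift and turn from the pose commanded when the call began, along the tool's axes at that moment; what a row does not reach only later rows make up. A row lasts 1/12 s, in which the tool goes at most 41.7 mm and 7.16 degrees, less where a joint would pass 70% of its speed; a pose out of reach is approached as far as the arm can. A call with a number of a shift or a turn outside -1 to 1 is refused whole. A call with a gripper value outside its range is refused whole. The fingers move at their own pace and stop on an object; the grip force is fixed at half the most. Time passes only in rows, so rows that repeat a pose let the fingers close. It gives the time, the measured TCP pose, the force, the opening and the grip force at its end, in the units of the state.
- get_obs(): the state, without advancing time (a new reading comes with each control period).
- get_image(name): name is "side" or "top"; returns a dict with "pixels" (384x512x3 uint8, red, green, blue), "fx", "fy", "cx", "cy" (pixels), "T" (4x4, takes a point from camera to world coordinates). Camera axes: x right, y down, z forward; pixel columns grow to the right and rows downward; lengths in mm; the calibration is good to about 2 mm. A picture is of the moment at which its call begins. There is no depth.
- close_job(): hands the job in; it is judged then, once.
The state is a dict: "t": time; "qpos": joint angles; "qvel": joint speeds; "joint_torque": joint torques, N m; "ee_pos": TCP position; "orientation": TCP orientation; "ft_force": force on the tool from outside, world axes, zero at the start; "moment": the same for the moment, N m; "width": finger opening in mm; "grasp_force": force on a finger pad.
Only numpy, scipy, OpenCV 4.12 (cv2) and the standard library are available. Lean on these libraries where they do the work, as an engineer would, in place of code of your own. Each camera call takes 0.05 s, during which the arm holds its last target. There are 200 camera calls.

## Working session

There is one attempt and no reset: what is moved stays moved. The work goes in short steps, Python scripts to look and compute and a tool call to move; the robot and the scene stay as the last step left them, time stands still between calls to the robot, and variables do not carry over. Pictures are saved under pics/ and viewed, at most 10 in all, crops included, and the job is handed in when it is done.

Besides the shell and the picture viewer there is one more tool, called after ">>>" in YAML: its name, and indented under it one key for each argument. step_arm: Moves the arm, as the interface text tells. Its arguments: {"type":"object","properties":{"deltas":{"type":"array","items":{"type":"array"}}},"required":["deltas"]}

```bash
mkdir -p pics; python3 - <<'E'
from workcell import *
import cv2,numpy as np,pickle
o=get_obs();print({k:np.round(v,3) for k,v in o.items()})
for n in("side","top"):
    im=get_image(n);pickle.dump(im,open(f"pics/{n}0.pkl","wb"))
    print(n,im["fx"],im["fy"],im["cx"],im["cy"],np.round(im["T"],3).tolist())
    cv2.imwrite(f"pics/{n}0.png",cv2.resize(im["pixels"][:,:,::-1],(800,600)))
E
```

```text
{'t': np.float64(0.0), 'qpos': array([ 1.169,  0.424,  1.631, -0.   ,  1.089, -0.019]), 'qvel': array([-0.001, -0.002,  0.003,  0.002, -0.001,  0.001]), 'joint_torque': array([ 1.0000e-03, -5.4463e+01, -2.7366e+01,  6.4000e-02,  2.3000e-02,
       -0.0000e+00]), 'ee_pos': array([233.184, 579.22 , 186.107]), 'orientation': array([-5.980e-01, -3.084e+00,  2.000e-03]), 'ft_force': array([ 0.089,  0.502, -0.609]), 'moment': array([ 0.01 , -0.036,  0.048]), 'grasp_force': np.float64(0.0), 'width': np.float64(87.703)}
side 381.88306767281125 381.88306767281125 259.0628482388912 195.05335052549881 [[-0.994, -0.089, 0.071, 437.58], [-0.113, 0.717, -0.688, 711.865], [0.011, -0.691, -0.722, 847.788], [0.0, 0.0, 0.0, 1.0]]
top 468.8642139395946 468.8642139395946 255.57738904118426 191.20048811531396 [[0.016, -0.991, 0.129, 336.477], [-1.0, -0.015, 0.009, -34.596], [-0.007, -0.13, -0.992, 1431.872], [0.0, 0.0, 0.0, 1.0]]
```

View pics/top0.png

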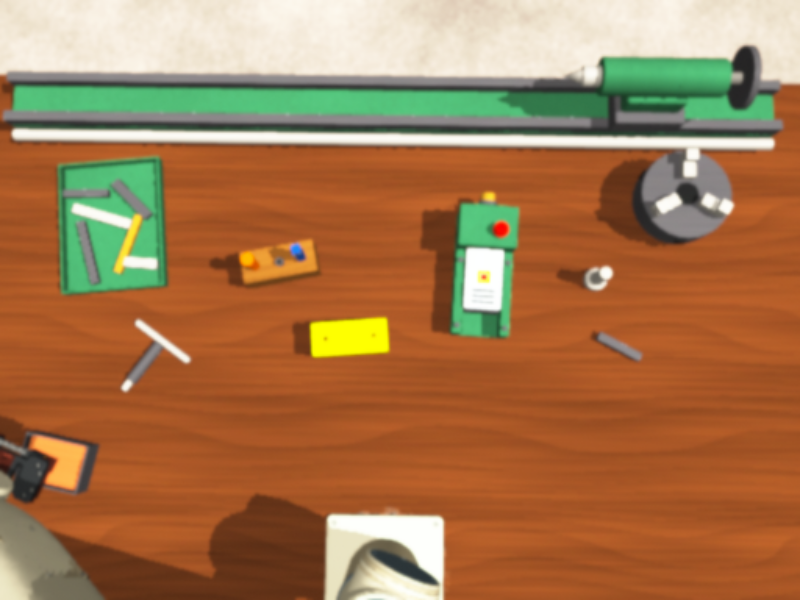

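View pics/side0.png

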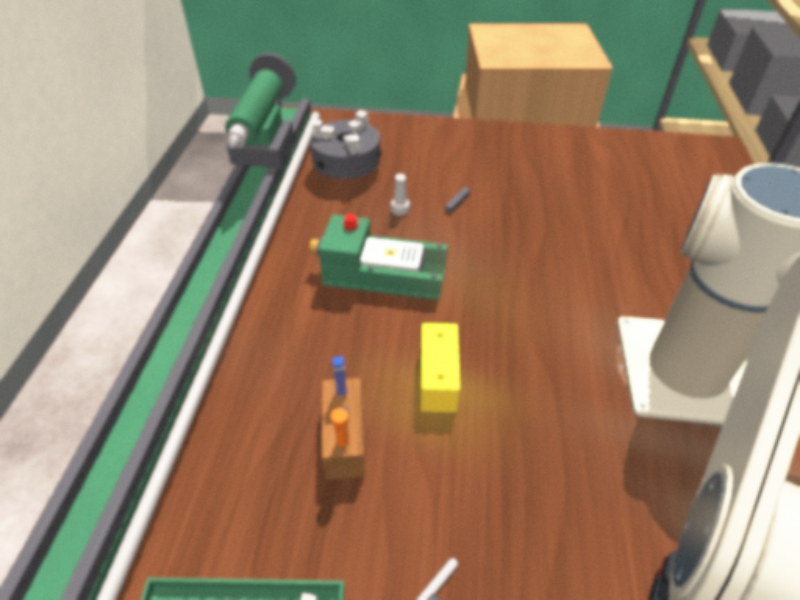

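The top view shows, in 800x600 pixels:
- **Stands:** the wooden stand is at (278,262). The yellow look-alike at (350,337) is to be left alone.
- **Stand's tools:** a blue square handle at (297,252) and a round orange handle at (248,260). The blue one is the drift.
- **Unit:** the green filter unit is at (485,270), with its hood away from the robot and its recess near (484,277).

I'll confirm this in a crop and measure.

```bash
cat > h.py <<'E'
import cv2,numpy as np,pickle
def ld(n,i=0): return pickle.load(open(f"pics/{n}{i}.pkl","rb"))
def ray(im,p):
    d=np.array([(p[0]-im["cx"])/im["fx"],(p[1]-im["cy"])/im["fy"],1]);T=np.array(im["T"]);return T[:3,3],T[:3,:3]@d
def onz(im,p,z):
    o,d=ray(im,p);return o+d*(z-o[2])/d[2]
def tri(a,p,b,q):
    o1,d1=ray(a,p);o2,d2=ray(b,q);s=np.linalg.lstsq(np.c_[d1,-d2],o2-o1,rcond=None)[0]
    A,B=o1+s[0]*d1,o2+s[1]*d2;return (A+B)/2,np.linalg.norm(A-B)
def proj(im,P):
    T=np.array(im["T"]);c=T[:3,:3].T@(np.array(P)-T[:3,3]);return np.array([im["fx"]*c[0]/c[2]+im["cx"],im["fy"]*c[1]/c[2]+im["cy"]])
def blobs(im,lo,hi,box=None,amin=4):
    hsv=cv2.cvtColor(im["pixels"],cv2.COLOR_RGB2HSV);m=cv2.inRange(hsv,lo,hi)
    if box: k=np.zeros_like(m);x0,y0,x1,y1=box;k[y0:y1,x0:x1]=255;m&=k
    cs=cv2.findContours(m,cv2.RETR_EXTERNAL,cv2.CHAIN_APPROX_NONE)[0]
    n,l,st,c=cv2.connectedComponentsWithStats(m)
    return m,[(st[i].tolist(),np.round(c[i],2)) for i in range(1,n) if st[i][4]>=amin]
E
python3 - <<'E'
from h import *
t,s=ld("top"),ld("side")
for n,im,bs,bu in(("top",t,(140,140,215,190),(280,120,340,220)),("side",s,(195,220,245,310),(190,130,295,195))):
    print(n,"blue",blobs(im,(105,120,60),(130,255,255),bs)[1])
    print("orange",blobs(im,(8,200,200),(20,255,255),bs)[1])
    print("yellow",blobs(im,(15,80,120),(35,255,255),bu)[1])
    print("green",blobs(im,(60,100,40),(88,255,255),bu,50)[1])
    print("red",blobs(im,(0,200,150),(5,255,255),bu)[1], )
    m,b=blobs(im,(0,0,190),(180,50,255),bu,30)
    c=max(cv2.findContours(m,0,1)[0],key=cv2.contourArea);print("white",np.round(cv2.boxPoints(cv2.minAreaRect(c)),1).tolist())
c1=cv2.resize(t["pixels"][140:190,140:220],None,fx=5,fy=5,interpolation=2);c2=cv2.resize(t["pixels"][120:220,280:340],None,fx=4,fy=4,interpolation=2)
c3=cv2.resize(s["pixels"][215:315,190:250],None,fx=4,fy=4,interpolation=2);c4=cv2.resize(s["pixels"][130:200,190:295],None,fx=3.8,fy=3.8,interpolation=2)
out=np.zeros((600,800,3),np.uint8)
for c,(x,y) in((c1[:,:],(0,0)),):out[0:250,0:400]=c
out[0:266,400:799]=c4[:266,:399];out[266:600,0:240]=c2[:334];out[266:600,400:640]=c3[:334]
cv2.imwrite("pics/crop0.png",out[:,:,::-1])
E
```

```text
top blue [([187, 157, 7, 9, 42], array([190.05, 160.88]))]
orange [([178, 156, 6, 4, 11], array([180.18, 157.73])), ([153, 159, 19, 21, 158], array([161.41, 169.16])), ([168, 158, 6, 7, 12], array([171.08, 159.92])), ([200, 163, 2, 6, 7], array([200.71, 165.29])), ([173, 167, 2, 4, 4], array([173.25, 168.5 ])), ([183, 170, 20, 6, 38], array([192.84, 172.5 ])), ([171, 175, 10, 3, 17], array([175.12, 176.  ]))]
yellow [([308, 122, 10, 8, 63], array([312.52, 125.32])), ([303, 129, 4, 1, 4], array([304.5, 129. ])), ([318, 130, 15, 17, 32], array([328.06, 134.62])), ([316, 141, 4, 3, 4], array([317.5 , 141.75])), ([322, 141, 4, 3, 4], array([323.5 , 141.75])), ([329, 148, 3, 13, 14], array([330.71, 154.29])), ([328, 162, 1, 17, 17], array([328., 170.])), ([306, 173, 8, 8, 50], array([309.34, 176.8 ])), ([327, 180, 1, 18, 18], array([327. , 188.5])), ([322, 199, 5, 18, 21], array([325.43, 208.67])), ([294, 215, 24, 2, 24], array([305.5, 215.5]))]
green [([289, 130, 42, 85, 1766], array([308.14, 169.89]))]
red [([316, 143, 9, 8, 62], array([320.11, 146.4 ]))]
white [[295.5, 196.899993896484
[... 307 characters left out ...]
, 140, 3, 6, 6], array([209. , 142.5])), ([247, 151, 7, 1, 7], array([250., 151.])), ([198, 153, 6, 9, 44], array([200.39, 156.52])), ([256, 152, 5, 1, 5], array([258., 152.])), ([264, 153, 6, 1, 6], array([266.5, 153. ])), ([272, 154, 5, 1, 5], array([274., 154.])), ([286, 156, 1, 5, 5], array([286., 158.])), ([247, 161, 6, 3, 10], array([249.7, 161.8])), ([285, 166, 1, 6, 6], array([285. , 168.5])), ([284, 173, 2, 6, 6], array([284.17, 175.5 ]))]
green [([205, 139, 58, 48, 1108], array([224.35, 166.43]))]
red [([222, 139, 5, 7, 20], array([224.05, 141.95]))]
white [[230.5, 167.8000030517578], [232.39999389648438, 150.6999969482422], [270.5, 154.89999389648438], [268.5, 172.10000610351562]]
```

View pics/crop0.png

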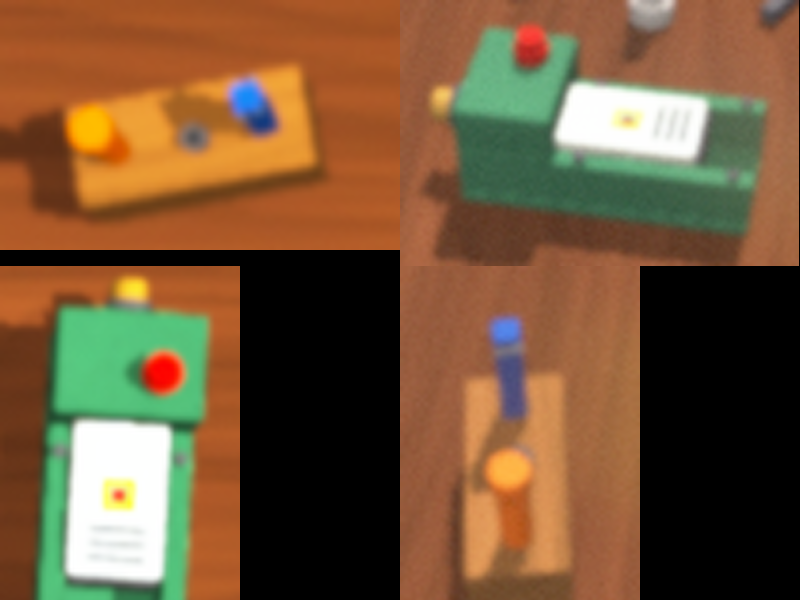

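The crop confirms the drift: blue square handle with a steel band, in the wooden stand's right hole. Its top is at about (189,159) in the top view and (216,230) in the side view. The orange round punch is in the left hole. The recess is at top (309.3,176.8) and side (249.7,161.8).

```bash
python3 - <<'E'
from h import *
t,s=ld("top"),ld("side")
r=np.round
print("drift top tri",[r(v,1) for v in tri(t,(189,159),s,(216.2,230.3))],"top@145",r(onz(t,(189,159),145),1),"side@145",r(onz(s,(216.2,230.3),145),1))
print("drift base @65 top",r(onz(t,(192.2,165.0),65),1),"side",r(onz(s,(218.4,252.5),65),1))
print("recess",[r(v,1) for v in tri(t,(309.3,176.8),s,(249.7,161.8))],r(onz(t,(309.3,176.8),64),1),r(onz(s,(249.7,161.8),64),1))
W=[onz(t,p,64) for p in((295.5,196.9),(298.1,158),(322.6,159.6),(320,198.5))]
print("cassette",r(W,1).tolist(),"len",np.linalg.norm(W[0]-W[1]),np.linalg.norm(W[1]-W[2]))
for a,b in((0,1),(3,2)): d=W[b]-W[a];print("yaw",r(np.arctan2(d[1],d[0]),3))
# unit hull of the green
m,_=blobs(t,(60,100,40),(88,255,255),(280,120,340,220));c=max(cv2.findContours(m,0,1)[0],key=cv2.contourArea)
# unit rails ends, bottom rows
for y in(180,190,200,208):
    xs=np.where(m[y])[0];print("row",y,xs.min(),xs.max(),r(onz(t,(xs.min()-.5,y),56)[:2],1),r(onz(t,(xs.max()+.5,y),56)[:2],1))
# stand corners: from crop view
C=[onz(t,(140+x/5-.5,140+y/5-.5),65) for x,y in((68,107),(298,66),(317,165),(84,209))]
print("stand",r(C,1).tolist(),[r(np.linalg.norm(C[i]-C[i-1]),1) for i in range(4)],r(np.mean(C,0),1))
for a,b in((1,0),(2,3)): d=C[b]-C[a];print("stand y dir",r(np.arctan2(d[1],d[0])-np.pi/2,3))
cc=np.mean(C,0);d=(C[0]-C[1]+C[3]-C[2]);d/=np.linalg.norm(d);print("holes L,R",r(cc+45*d,1),r(cc-45*d,1))
E
```

```text
drift top tri [array([593.4, 165.5, 141.3]), np.float64(0.4)] top@145 [592.4 164.9 145. ] side@145 [592.8 168.3 145. ]
drift base @65 top [590.4 167.2  65. ] side [591.8 174.6  65. ]
recess [array([ 560.7, -180.5,   57.1]), np.float64(1.2)] [ 560.2 -179.8   64. ] [ 559.1 -172.5   64. ]
cassette [[499.9, -139.3, 64.0], [616.2, -146.5, 64.0], [612.4, -219.1, 64.0], [496.2, -211.2, 64.0]] len 116.58224684203138 72.71435186953478
yaw -0.061
yaw -0.068
row 180 290 326 [ 551.1 -121.9] [ 552.7 -231.6]
row 190 290 325 [ 521.1 -122.1] [ 522.7 -228.5]
row 200 289 325 [ 491.3 -119.4] [ 492.9 -228.4]
row 208 289 324 [ 467.6 -119.5] [ 469.2 -225.4]
stand [[601.1, 283.9, 65.0], [627.8, 147.9, 65.0], [568.3, 134.8, 65.0], [540.0, 271.7, 65.0]] [np.float64(62.3), np.float64(138.6), np.float64(61.0), np.float64(139.8)] [584.3 209.6  65. ]
stand y dir 0.194
stand y dir 0.204
holes L,R [575.4 253.7  65. ] [593.2 165.5  65. ]
```

The measurements fit the given sizes: the stand comes out 61x139, and the drift sits over the right hole at about (592.5, 166). The recess is at about (560,-179) and the unit's yaw is about -0.065. I'm moving above the drift now.

>>> step_arm:
  deltas:
    - [[-0.81,-0.415,-0.11],[0,0,0.658],1]
    - [[-0.81,-0.415,-0.11],[0,0,0.658],1]
    - [[-0.81,-0.415,-0.11],[0,0,0.658],1]
    - [[-0.81,-0.415,-0.11],[0,0,0.658],1]
    - [[-0.81,-0.415,-0.11],[0,0,0.658],1]
    - [[-0.81,-0.415,-0.11],[0,0,0.658],1]
    - [[-0.81,-0.415,-0.11],[0,0,0.658],1]
    - [[-0.81,-0.415,-0.11],[0,0,0.658],1]
    - [[-0.81,-0.415,-0.11],[0,0,0.658],1]
    - [[-0.81,-0.415,-0.11],[0,0,0.658],1]
    - [[-0.81,-0.415,-0.11],[0,0,0.658],1]
    - [[-0.81,-0.415,-0.11],[0,0,0.658],1]

```text
t: 1.1
ee_pos: [411.6, 374.0, 219.6]
orientation: [-1.983, -2.437, 0.001]
ft_force: [0.2, -0.2, 0.9]
width: 87.5
grasp_force: 0.0
```

>>> step_arm:
  deltas:
    - [[-0.79,0.45,0],[0,0,0],1]
    - [[-0.79,0.45,0],[0,0,0],1]
    - [[-0.79,0.45,0],[0,0,0],1]
    - [[-0.79,0.45,0],[0,0,0],1]
    - [[-0.79,0.45,0],[0,0,0],1]
    - [[-0.79,0.45,0],[0,0,0],1]
    - [[-0.79,0.45,0],[0,0,0],1]
    - [[-0.79,0.45,0],[0,0,0],1]
    - [[-0.79,0.45,0],[0,0,0],1]
    - [[-0.79,0.45,0],[0,0,0],1]
    - [[-0.79,0.45,0],[0,0,0],1]

```text
t: 2.02
ee_pos: [590.9, 169.7, 219.7]
orientation: [-1.984, -2.435, 0.001]
ft_force: [-0.2, 0.2, -0.5]
width: 87.6
grasp_force: 0.0
```

>>> step_arm:
  deltas:
    - [[-0.011,0.003,0.1],[0,0,0],1]
    - [[-0.011,0.003,0.2],[0,0,0],1]
    - [[-0.011,0.003,0.3],[0,0,0],1]
    - [[-0.011,0.003,0.38],[0,0,0],1]
    - [[-0.011,0.003,0.44],[0,0,0],1]
    - [[-0.011,0.003,0.48],[0,0,0],1]
    - [[-0.011,0.003,0.48],[0,0,0],1]

```text
t: 2.6
ee_pos: [591.1, 165.9, 73.5]
orientation: [-1.983, -2.433, 0.006]
ft_force: [-1.0, -0.9, -0.5]
width: 87.8
grasp_force: 0.0
```

```bash
python3 - <<'E'
from workcell import *
from h import *
for n in("side","top"):
    im=get_image(n);pickle.dump(im,open(f"pics/{n}1.pkl","wb"))
a,b=ld("side",1)["pixels"][195:315,170:270],ld("top",1)["pixels"][120:220,140:240]
o=np.zeros((480,800,3),np.uint8);o[:480,:400]=cv2.resize(a,(400,480),interpolation=2);o[:400,400:]=cv2.resize(b,(400,400),interpolation=2)
cv2.imwrite("pics/c1.png",o[:,:,::-1]);print(get_obs()["ee_pos"])
E
```

```text
[593.36247611 166.0031883   76.28508677]
```

View pics/c1.png

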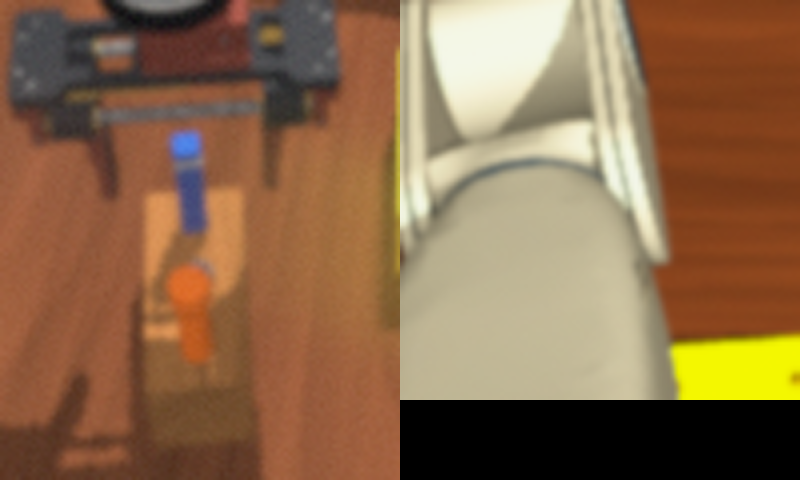

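The side crop shows the handle at (190,185), centred between the open fingers at about x=108 and x=268. The arm hides it in the top view. I'm closing the gripper now.

>>> step_arm:
  deltas:
    - [[0,0,0],[0,0,0],-1]
    - [[0,0,0],[0,0,0],-1]
    - [[0,0,0],[0,0,0],-1]
    - [[0,0,0],[0,0,0],-1]
    - [[0,0,0],[0,0,0],-1]
    - [[0,0,0],[0,0,0],-1]
    - [[0,0,0],[0,0,0],-1]
    - [[0,0,0],[0,0,0],-1]
    - [[0,0,0],[0,0,0],-1]
    - [[0,0,0],[0,0,0],-1]
    - [[0,0,0],[0,0,0],-1]
    - [[0,0,0],[0,0,0],-1]

```text
t: 3.7
ee_pos: [593.4, 165.2, 75.8]
orientation: [-1.987, -2.433, 0.0]
ft_force: [0.5, -0.4, -1.1]
width: 15.6
grasp_force: 30.0
```

```bash
python3 - <<'E'
from workcell import *
o=get_obs();print({k:o[k] for k in("ee_pos","orientation","ft_force","moment","width","grasp_force")})
E
```

```text
{'ee_pos': array([593.37944552, 165.16465324,  75.78179428]), 'orientation': array([-1.98726709e+00, -2.43302827e+00,  2.47017585e-04]), 'ft_force': array([ 0.50283775, -0.43476471, -1.06915931]), 'moment': array([-0.04800826,  0.04385688, -0.04539407]), 'width': 15.56813992275995, 'grasp_force': 29.999974071979523}
```

The gripper holds the handle flush (15.6 mm opening). I'm lifting and moving towards the unit.

>>> step_arm:
  deltas:
    - [[0,0,-0.03],[0,0,0],-1]
    - [[0,0,-0.08],[0,0,0],-1]
    - [[0,0,-0.15],[0,0,0],-1]
    - [[0,0,-0.23],[0,0,0],-1]
    - [[0,0,-0.31],[0,0,0],-1]
    - [[0,0,-0.39],[0,0,0],-1]
    - [[0,0,-0.45],[0,0,0],-1]
    - [[0,0,-0.48],[0,0,0],-1]
    - [[0,0,-0.5],[0,0,0],-1]
    - [[0,0,-0.5],[0,0,0],-1]
    - [[0,0,-0.5],[0,0,0],-1]

```text
t: 4.62
ee_pos: [593.0, 165.0, 225.2]
orientation: [-1.987, -2.433, 0.001]
ft_force: [-0.7, 0.0, -2.3]
width: 15.7
grasp_force: 30.0
```

>>> step_arm:
  deltas:
    - [[-0.05,-0.02,0],[0,0,0.02],-1]
    - [[-0.12,-0.04,0],[0,0,0.05],-1]
    - [[-0.22,-0.07,0],[0,0,0.08],-1]
    - [[-0.32,-0.1,0],[0,0,0.11],-1]
    - [[-0.42,-0.13,0],[0,0,0.14],-1]
    - [[-0.5,-0.15,0],[0,0,0.165],-1]
    - [[-0.55,-0.17,0],[0,0,0.179],-1]
    - [[-0.55,-0.17,0],[0,0,0.179],-1]
    - [[-0.55,-0.17,0],[0,0,0.179],-1]

```text
t: 5.37
ee_pos: [575.4, -7.8, 224.8]
orientation: [-2.297, -2.141, 0.002]
ft_force: [0.3, 0.6, -2.1]
width: 15.8
grasp_force: 30.0
```

>>> step_arm:
  deltas:
    - [[-0.06,0,0],[0,0,0],-1]
    - [[-0.15,-0.005,0],[0,0,0],-1]
    - [[-0.25,-0.01,0],[0,0,0],-1]
    - [[-0.35,-0.015,0],[0,0,0],-1]
    - [[-0.45,-0.015,0],[0,0,0],-1]
    - [[-0.53,-0.015,0],[0,0,0],-1]
    - [[-0.577,-0.015,0.03],[0,0,0],-1]
    - [[-0.577,-0.015,0.09],[0,0,0],-1]
    - [[-0.577,-0.015,0.16],[0,0,0],-1]
    - [[-0.577,-0.015,0.22],[0,0,0],-1]
    - [[-0.577,-0.015,0.26],[0,0,0],-1]
    - [[-0.577,-0.015,0.29],[0,0,0],-1]
    - [[-0.577,-0.015,0.3],[0,0,0],-1]
    - [[-0.577,-0.015,0.3],[0,0,0],-1]

```text
t: 6.53
ee_pos: [560.1, -178.5, 135.1]
orientation: [-2.294, -2.145, 0.001]
ft_force: [0.1, 0.3, -1.0]
width: 16.2
grasp_force: 30.0
```

```bash
python3 - <<'E'
from workcell import *
from h import *
for n in("side","top"):
    im=get_image(n);pickle.dump(im,open(f"pics/{n}2.pkl","wb"))
o=get_obs();print(o["ee_pos"],o["orientation"],o["ft_force"])
a,b=ld("side",2)["pixels"][110:190,210:290],ld("top",2)["pixels"][130:210,270:350]
cv2.imwrite("pics/c2.png",np.hstack([cv2.resize(v,(400,400),interpolation=2) for v in(a,b)])[:,:,::-1])
E
```

```text
[ 560.92645423 -178.98989741  136.50281976] [2.29405369e+00 2.14500217e+00 8.62566637e-04] [ 0.44250884  0.22050687 -1.39751349]
```

View pics/c2.png

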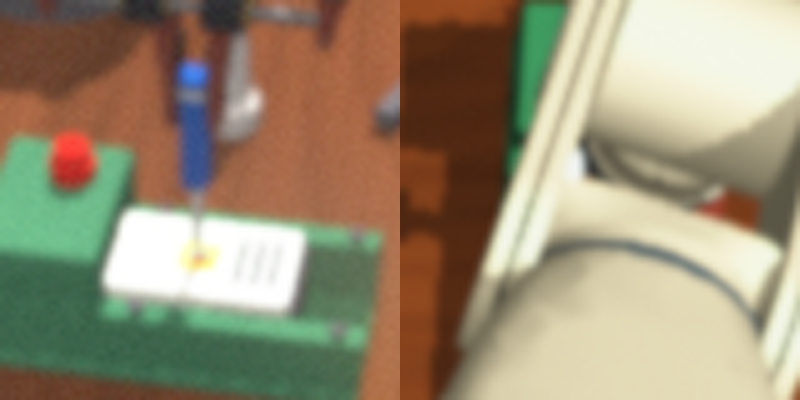

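In the side crop the pin comes down onto the yellow frame, at about (199,255) against the frame centre at (201,261). The arm hides the top view. I'll compare the handle's axis with the recess numerically in the same side camera.

```bash
python3 - <<'E'
from h import *
s=ld("side",2);s0=ld("side",0)
m,b=blobs(s,(105,110,40),(130,255,255),(235,120,260,155));print(b)
for nm,im,box in(("now",s,(235,120,260,155)),("start",s0,(205,222,230,262))):
    m,b=blobs(im,(105,110,40),(130,255,255),box)
    hsv=cv2.cvtColor(im["pixels"],cv2.COLOR_RGB2HSV).astype(int);x0,y0,x1,y1=box
    w=np.clip(im["pixels"][:,:,2].astype(int)-np.maximum(im["pixels"][:,:,0],im["pixels"][:,:,1]),0,None)*1.0
    rows=[(y,(w[y,x0:x1]*np.arange(x0,x1)).sum()/w[y,x0:x1].sum(),w[y,x0:x1].sum()) for y in range(y0,y1) if w[y,x0:x1].sum()>60]
    R=np.array(rows);k=np.polyfit(R[:,0],R[:,1],1,w=np.sqrt(R[:,2]));print(nm,np.round(k,3),"rows",R[0,0],R[-1,0],np.round(R[:,2]).tolist())
# expected: drift top/base when upright over the recess as seen by side (recess pixel 249.7,161.8)
P=onz(s,(249.7,161.8),64)
for z in(64,76.5,125,205): print(z,np.round(proj(s,[P[0],P[1],z]),2), "per mm x,y:",np.round(proj(s,[P[0]+1,P[1],z])-proj(s,[P[0],P[1],z]),2),np.round(proj(s,[P[0],P[1]+1,z])-proj(s,[P[0],P[1],z]),2))
g=s["pixels"][142:166,238:262].astype(int)
print(g.min(2)[:, 6:18])
E
```

```text
[([246, 123, 5, 5, 22], array([247.91, 124.91])), ([246, 131, 6, 16, 66], array([248.44, 138.12]))]
now [4.40000e-02 2.42552e+02] rows 122.0 147.0 [113.0, 430.0, 561.0, 561.0, 460.0, 270.0, 114.0, 87.0, 161.0, 248.0, 278.0, 281.0, 276.0, 275.0, 277.0, 283.0, 287.0, 290.0, 282.0, 286.0, 278.0, 281.0, 275.0, 259.0, 207.0, 102.0]
start [1.01000e-01 1.92783e+02] rows 228.0 251.0 [318.0, 580.0, 633.0, 636.0, 614.0, 499.0, 276.0, 84.0, 119.0, 194.0, 217.0, 218.0, 209.0, 199.0, 178.0, 168.0, 163.0, 154.0, 151.0, 152.0, 157.0, 146.0, 110.0]
64 [249.7 161.8] per mm x,y: [-0.32 -0.03] [-0.04  0.21]
76.5 [249.67 158.73] per mm x,y: [-0.32 -0.03] [-0.04  0.21]
125 [249.55 146.37] per mm x,y: [-0.33 -0.03] [-0.04  0.21]
205 [249.34 124.24] per mm x,y: [-0.35 -0.03] [-0.05  0.21]
[[ 74  92  86  69  55  57  60  68  75  68  63  66]
 [ 71  87  84  73  59  58  61  70  75  71  63  64]
 [ 71  91  86  72  55  59  62  74  80  67  66  74]
 [ 77  87  89  73  60  62  66  79  82  77  74  72]
 [ 71  86  90  80  72  67  80  91  91  79  71  73]
 [ 71  81  91  92  93  96 102  96  91  77  78  73]
 [ 67  68  86 103
[... 201 characters left out ...]
152 147 147 139 133 128 118 112 108]
 [238 234 226 212 186 168 172 184 186 177 166 161]
 [253 252 250 242 221 193 215 237 239 235 229 226]
 [254 254 254 251 232 209 236 251 253 253 252 251]
 [255 254 254 251 231 215 240 253 254 254 254 254]
 [254 254 253 245 222 208 237 252 254 254 254 254]
 [254 253 246 226 200 193 221 240 247 249 253 254]
 [254 251 230 203 195 187 194 209 216 226 248 254]
 [254 247 212 196 198 185 185 189 188 209 244 253]
 [253 241 205 186 175 160 157 170 182 220 248 254]
 [252 237 200 177 151 130 134 149 181 233 252 254]
 [253 246 224 190 162 157 173 182 212 246 254 254]
 [254 253 244 221 210 225 238 242 248 252 254 254]
 [255 254 250 239 241 251 253 254 254 254 254 254]]
```

>>> step_arm:
  deltas:
    - [[0,-0.0025,0.01],[0,0,0],-1]
    - [[0,-0.0025,0.02],[0,0,0],-1]
    - [[0,-0.0025,0.03],[0,0,0],-1]
    - [[0,-0.0025,0.036],[0,0,0],-1]
    - [[0,-0.0025,0.036],[0,0,0],-1]
    - [[0,-0.0025,0.036],[0,0,0],-1]
    - [[0,-0.0025,0.036],[0,0,0],-1]
    - [[0,-0.0025,0.036],[0,0,0],-1]

```text
t: 7.3
ee_pos: [559.6, -179.1, 125.2]
orientation: [2.295, 2.145, 0.0]
ft_force: [-0.3, 0.2, -1.6]
width: 16.0
grasp_force: 30.0
```

>>> step_arm:
  deltas:
    - [[0,0,0.002],[0,0,0],-1]
    - [[0,0,0.004],[0,0,0],-1]
    - [[0,0,0.006],[0,0,0],-1]
    - [[0,0,0.008],[0,0,0],-1]
    - [[0,0,0.01],[0,0,0],-1]
    - [[0,0,0.01],[0,0,0],-1]
    - [[0,0,0.01],[0,0,0],-1]

```text
t: 7.88
ee_pos: [559.5, -179.0, 122.0]
orientation: [-2.295, -2.145, 0.0]
ft_force: [0.1, -0.3, -0.8]
width: 16.0
grasp_force: 30.0
```

>>> step_arm:
  deltas:
    - [[0,0,0.002],[0,0,0],-1]
    - [[0,0,0.004],[0,0,0],-1]
    - [[0,0,0.006],[0,0,0],-1]
    - [[0,0,0.006],[0,0,0],-1]
    - [[0,0,0.006],[0,0,0],-1]

```text
t: 8.3
ee_pos: [559.5, -179.0, 120.2]
orientation: [-2.295, -2.145, 0.0]
ft_force: [-0.1, 0.5, -1.9]
width: 15.8
grasp_force: 30.0
```

>>> step_arm:
  deltas:
    - [[0,0,0.002],[0,0,0],-1]
    - [[0,0,0.004],[0,0,0],-1]
    - [[0,0,0.004],[0,0,0],-1]
    - [[0,0,0.004],[0,0,0],-1]
    - [[0,0,0.004],[0,0,0],-1]

```text
t: 8.72
ee_pos: [559.5, -179.0, 119.1]
orientation: [2.295, 2.145, -0.0]
ft_force: [-0.1, -0.0, -1.3]
width: 15.9
grasp_force: 30.0
```

The tip is 4 mm below the mouth with no force, so the pin is in the recess. I'll feel down for the catch.

>>> step_arm:
  deltas:
    - [[0,0,0.002],[0,0,0],-1]
    - [[0,0,0.004],[0,0,0],-1]
    - [[0,0,0.006],[0,0,0],-1]
    - [[0,0,0.008],[0,0,0],-1]
    - [[0,0,0.008],[0,0,0],-1]
    - [[0,0,0.008],[0,0,0],-1]

```text
t: 9.22
ee_pos: [559.6, -179.1, 117.1]
orientation: [2.295, 2.145, 0.0]
ft_force: [-1.9, 0.4, 3.9]
width: 15.6
grasp_force: 30.0
```

```bash
python3 -c "
from workcell import *
o=get_obs();print(o['ft_force'],o['moment'],o['ee_pos'])"
```

```text
[-1.93417951  0.3575013   3.94792544] [-0.01752413  0.42315957  0.03006286] [ 559.64217292 -179.08006774  117.11128479]
```

>>> step_arm:
  deltas:
    - [[0,-0.002,0],[0,0,0],-1]
    - [[0,-0.002,0.002],[0,0,0],-1]
    - [[0,-0.002,0.004],[0,0,0],-1]
    - [[0,-0.002,0.004],[0,0,0],-1]
    - [[0,-0.002,0.004],[0,0,0],-1]

```text
t: 9.63
ee_pos: [559.5, -179.1, 115.8]
orientation: [2.294, 2.145, 0.001]
ft_force: [-0.4, 0.6, 5.2]
width: 15.7
grasp_force: 30.0
```

>>> step_arm:
  deltas:
    - [[0,0,0.002],[0,0,0],-1]
    - [[0,0,0.004],[0,0,0],-1]
    - [[0,0,0.004],[0,0,0],-1]
    - [[0,0,0.004],[0,0,0],-1]

```text
t: 9.97
ee_pos: [559.5, -179.1, 114.6]
orientation: [2.294, 2.145, 0.001]
ft_force: [-0.2, 0.3, 5.8]
width: 16.1
grasp_force: 30.0
```

>>> step_arm:
  deltas:
    - [[0,0,0.002],[0,0,0],-1]
    - [[0,0,0.004],[0,0,0],-1]
    - [[0,0,0.005],[0,0,0],-1]
    - [[0,0,0.005],[0,0,0],-1]
    - [[0,0,0.005],[0,0,0],-1]

```text
t: 10.38
ee_pos: [559.5, -179.1, 113.3]
orientation: [2.294, 2.145, 0.001]
ft_force: [-0.2, 1.4, 7.4]
width: 15.9
grasp_force: 30.0
```

>>> step_arm:
  deltas:
    - [[0,0,0.002],[0,0,0],-1]
    - [[0,0,0.003],[0,0,0],-1]
    - [[0,0,0.003],[0,0,0],-1]
    - [[0,0,0.003],[0,0,0],-1]

```text
t: 10.72
ee_pos: [559.5, -179.1, 112.4]
orientation: [2.294, 2.144, 0.001]
ft_force: [-0.1, 0.7, 7.9]
width: 15.9
grasp_force: 30.0
```

>>> step_arm:
  deltas:
    - [[0,0,0.002],[0,0,0],-1]
    - [[0,0,0.002],[0,0,0],-1]
    - [[0,0,0.002],[0,0,0],-1]
    - [[0,0,0.002],[0,0,0],-1]

```text
t: 11.05
ee_pos: [559.5, -179.1, 111.9]
orientation: [2.294, 2.144, 0.001]
ft_force: [-0.5, 0.5, 7.5]
width: 15.8
grasp_force: 30.0
```

>>> step_arm:
  deltas:
    - [[0,0,0.001],[0,0,0],-1]
    - [[0,0,0.001],[0,0,0],-1]
    - [[0,0,0.001],[0,0,0],-1]
    - [[0,0,0.001],[0,0,0],-1]

```text
t: 11.38
ee_pos: [559.5, -179.1, 111.6]
orientation: [2.294, 2.144, 0.001]
ft_force: [-1.0, 0.9, 8.4]
width: 15.8
grasp_force: 30.0
```

>>> step_arm:
  deltas:
    - [[0,0,0.001],[0,0,0],-1]
    - [[0,0,0.0015],[0,0,0],-1]
    - [[0,0,0.0015],[0,0,0],-1]
    - [[0,0,0.0015],[0,0,0],-1]

```text
t: 11.72
ee_pos: [559.5, -179.1, 111.2]
orientation: [2.294, 2.144, 0.001]
ft_force: [-1.0, 1.1, 8.6]
width: 15.9
grasp_force: 30.0
```

>>> step_arm:
  deltas:
    - [[0,0,0.001],[0,0,0],-1]
    - [[0,0,0.001],[0,0,0],-1]
    - [[0,0,0.001],[0,0,0],-1]
    - [[0,0,0.001],[0,0,0],-1]

```text
t: 12.05
ee_pos: [559.5, -179.1, 111.0]
orientation: [2.294, 2.144, 0.001]
ft_force: [-1.3, 0.9, 8.3]
width: 16.0
grasp_force: 30.0
```

>>> step_arm:
  deltas:
    - [[0,0,0.001],[0,0,0],-1]
    - [[0,0,0.0015],[0,0,0],-1]
    - [[0,0,0.0015],[0,0,0],-1]
    - [[0,0,0.0015],[0,0,0],-1]

```text
t: 12.38
ee_pos: [559.6, -179.2, 110.9]
orientation: [2.294, 2.144, 0.001]
ft_force: [-1.5, 0.7, 11.9]
width: 15.9
grasp_force: 30.0
```

>>> step_arm:
  deltas:
    - [[0,0,0.001],[0,0,0],-1]
    - [[0,0,0.0015],[0,0,0],-1]
    - [[0,0,0.0015],[0,0,0],-1]
    - [[0,0,0.0015],[0,0,0],-1]

```text
t: 12.72
ee_pos: [559.7, -179.2, 110.8]
orientation: [2.294, 2.144, 0.001]
ft_force: [-3.2, 1.9, 14.1]
width: 15.8
grasp_force: 30.0
```

The catch is on its hard stop: net vertical force rose from about 10 to 15 N. I'll ease off slightly and push outwards along the tool's -y.

>>> step_arm:
  deltas:
    - [[0,-0.002,-0.001],[0,0,0],-1]
    - [[0,-0.004,-0.001],[0,0,0],-1]
    - [[0,-0.006,-0.001],[0,0,0],-1]
    - [[0,-0.008,-0.001],[0,0,0],-1]
    - [[0,-0.01,-0.001],[0,0,0],-1]
    - [[0,-0.01,-0.001],[0,0,0],-1]

```text
t: 13.22
ee_pos: [558.3, -179.2, 111.0]
orientation: [2.292, 2.142, 0.005]
ft_force: [2.6, 1.6, 8.6]
width: 16.0
grasp_force: 30.0
```

>>> step_arm:
  deltas:
    - [[0,-0.002,0],[0,0,0],-1]
    - [[0,-0.004,0],[0,0,0],-1]
    - [[0,-0.006,0],[0,0,0],-1]
    - [[0,-0.008,0],[0,0,0],-1]
    - [[0,-0.01,0],[0,0,0],-1]
    - [[0,-0.01,0],[0,0,0],-1]

```text
t: 13.72
ee_pos: [555.3, -179.0, 111.0]
orientation: [2.292, 2.142, 0.005]
ft_force: [2.6, 1.9, 8.4]
width: 15.8
grasp_force: 30.0
```

>>> step_arm:
  deltas:
    - [[0.001,-0.003,0.0007],[0,0,0],-1]
    - [[0.002,-0.006,0.0007],[0,0,0],-1]
    - [[0.002,-0.01,0.0007],[0,0,0],-1]
    - [[0.002,-0.014,0.0007],[0,0,0],-1]
    - [[0.002,-0.018,0.0007],[0,0,0],-1]
    - [[0.002,-0.022,0.0007],[0,0,0],-1]
    - [[0.002,-0.026,0.0007],[0,0,0],-1]
    - [[0.002,-0.03,0.0007],[0,0,0],-1]
    - [[0.002,-0.03,0.0007],[0,0,0],-1]

```text
t: 14.47
ee_pos: [546.5, -178.2, 111.0]
orientation: [2.292, 2.142, 0.004]
ft_force: [1.8, -0.4, 9.5]
width: 16.0
grasp_force: 30.0
```

```bash
python3 - <<'E'
from workcell import *
from h import *
im=get_image("side");pickle.dump(im,open("pics/side3.pkl","wb"))
cv2.imwrite("pics/c3.png",cv2.resize(im["pixels"][110:190,190:290],None,fx=5,fy=5,interpolation=2)[:,:,::-1])
E
```

```text
(no output)
```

View pics/c3.png

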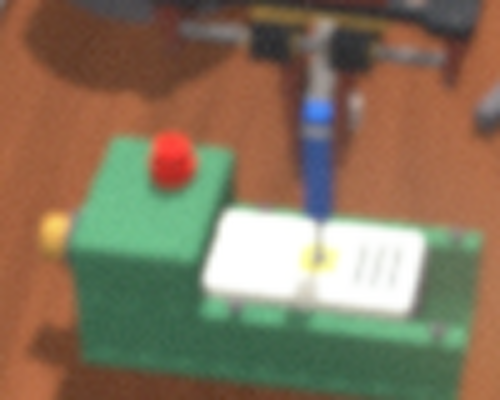

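The yellow frame has moved from x=300 to x=320 in this crop, about 12 mm, so the cassette is sliding out. I'll continue.

>>> step_arm:
  deltas:
    - [[0,-0.004,0],[0,0,0],-1]
    - [[0,-0.008,0],[0,0,0],-1]
    - [[0,-0.012,0],[0,0,0],-1]
    - [[0,-0.016,0],[0,0,0],-1]
    - [[0,-0.02,0],[0,0,0],-1]
    - [[0,-0.024,0],[0,0,0],-1]
    - [[0,-0.028,0],[0,0,0],-1]
    - [[0,-0.032,0],[0,0,0],-1]
    - [[0,-0.036,0],[0,0,0],-1]
    - [[0,-0.04,0],[0,0,0],-1]
    - [[0,-0.044,0],[0,0,0],-1]
    - [[0,-0.048,0],[0,0,0],-1]
    - [[0,-0.05,0],[0,0,0],-1]
    - [[0,-0.05,0],[0,0,0],-1]

```text
t: 15.68
ee_pos: [531.6, -177.3, 110.9]
orientation: [2.291, 2.142, 0.004]
ft_force: [2.0, -1.2, 9.5]
width: 15.9
grasp_force: 30.0
```

>>> step_arm:
  deltas:
    - [[-0.001,-0.004,0],[0,0,0],-1]
    - [[-0.001,-0.008,0],[0,0,0],-1]
    - [[-0.001,-0.012,0],[0,0,0],-1]
    - [[-0.001,-0.016,0],[0,0,0],-1]
    - [[-0.001,-0.02,0],[0,0,0],-1]
    - [[-0.001,-0.024,0],[0,0,0],-1]
    - [[-0.001,-0.028,0],[0,0,0],-1]
    - [[-0.001,-0.032,0],[0,0,0],-1]
    - [[-0.001,-0.036,0],[0,0,0],-1]
    - [[-0.001,-0.04,0],[0,0,0],-1]
    - [[-0.001,-0.044,0],[0,0,0],-1]
    - [[-0.001,-0.048,0],[0,0,0],-1]
    - [[-0.001,-0.05,0],[0,0,0],-1]
    - [[-0.001,-0.05,0],[0,0,0],-1]

```text
t: 16.85
ee_pos: [516.6, -176.5, 110.9]
orientation: [2.291, 2.142, 0.004]
ft_force: [2.8, -0.0, 9.2]
width: 16.2
grasp_force: 30.0
```

>>> step_arm:
  deltas:
    - [[0,-0.004,0],[0,0,0],-1]
    - [[0,-0.008,0],[0,0,0],-1]
    - [[0,-0.012,0],[0,0,0],-1]
    - [[0,-0.016,0],[0,0,0],-1]
    - [[0,-0.02,0],[0,0,0],-1]
    - [[0,-0.024,0],[0,0,0],-1]
    - [[0,-0.028,0],[0,0,0],-1]
    - [[0,-0.032,0],[0,0,0],-1]
    - [[0,-0.036,0],[0,0,0],-1]
    - [[0,-0.04,0],[0,0,0],-1]
    - [[0,-0.04,0],[0,0,0],-1]

```text
t: 17.77
ee_pos: [504.6, -175.8, 110.9]
orientation: [2.291, 2.142, 0.004]
ft_force: [1.9, 0.4, 9.0]
width: 15.3
grasp_force: 30.0
```

>>> step_arm:
  deltas:
    - [[0,-0.002,0],[0,0,0],-1]
    - [[0,-0.004,0],[0,0,0],-1]
    - [[0,-0.006,0],[0,0,0],-1]
    - [[0,-0.008,0],[0,0,0],-1]
    - [[0,-0.01,0],[0,0,0],-1]
    - [[0,-0.012,0],[0,0,0],-1]
    - [[0,-0.014,0],[0,0,0],-1]
    - [[0,-0.014,0],[0,0,0],-1]

```text
t: 18.43
ee_pos: [500.6, -175.6, 111.0]
orientation: [2.291, 2.141, 0.004]
ft_force: [3.1, -1.0, 10.5]
width: 15.7
grasp_force: 30.0
```

>>> step_arm:
  deltas:
    - [[0,-0.002,0],[0,0,0],-1]
    - [[0,-0.004,0],[0,0,0],-1]
    - [[0,-0.005,0],[0,0,0],-1]
    - [[0,-0.005,0],[0,0,0],-1]
    - [[0,-0.005,0],[0,0,0],-1]

```text
t: 18.85
ee_pos: [499.1, -175.5, 110.9]
orientation: [2.291, 2.141, 0.004]
ft_force: [1.2, -0.3, 9.6]
width: 15.7
grasp_force: 30.0
```

>>> step_arm:
  deltas:
    - [[0,-0.002,0],[0,0,0],-1]
    - [[0,-0.004,0],[0,0,0],-1]
    - [[0,-0.005,0],[0,0,0],-1]
    - [[0,-0.005,0],[0,0,0],-1]
    - [[0,-0.005,0],[0,0,0],-1]

```text
t: 19.27
ee_pos: [497.9, -175.5, 111.0]
orientation: [2.291, 2.141, 0.005]
ft_force: [2.4, -0.5, 9.2]
width: 15.6
grasp_force: 30.0
```

>>> step_arm:
  deltas:
    - [[0,-0.002,0],[0,0,0],-1]
    - [[0,-0.004,0],[0,0,0],-1]
    - [[0,-0.004,0],[0,0,0],-1]
    - [[0,-0.004,0],[0,0,0],-1]

```text
t: 19.6
ee_pos: [497.5, -175.5, 111.2]
orientation: [2.29, 2.14, 0.006]
ft_force: [4.0, -0.3, 8.3]
width: 15.9
grasp_force: 30.0
```

>>> step_arm:
  deltas:
    - [[0,-0.002,0],[0,0,0],-1]
    - [[0,-0.003,0],[0,0,0],-1]
    - [[0,-0.003,0],[0,0,0],-1]
    - [[0,-0.003,0],[0,0,0],-1]

```text
t: 19.93
ee_pos: [496.4, -175.4, 111.1]
orientation: [2.29, 2.14, 0.006]
ft_force: [4.6, -0.8, 8.1]
width: 15.9
grasp_force: 30.0
```

>>> step_arm:
  deltas:
    - [[0,-0.002,0],[0,0,0],-1]
    - [[0,-0.003,0],[0,0,0],-1]
    - [[0,-0.003,0],[0,0,0],-1]
    - [[0,-0.003,0],[0,0,0],-1]

```text
t: 20.27
ee_pos: [495.8, -175.4, 111.2]
orientation: [2.29, 2.14, 0.006]
ft_force: [4.4, 0.2, 9.3]
width: 16.0
grasp_force: 30.0
```

>>> step_arm:
  deltas:
    - [[0,-0.002,0],[0,0,0],-1]
    - [[0,-0.002,0],[0,0,0],-1]
    - [[0,-0.002,0],[0,0,0],-1]

```text
t: 20.52
ee_pos: [494.9, -175.3, 111.1]
orientation: [2.29, 2.14, 0.006]
ft_force: [4.7, -0.1, 8.6]
width: 16.3
grasp_force: 30.0
```

```bash
python3 - <<'E'
from workcell import *
from h import *
o=get_obs();print(o["ft_force"],o["moment"],o["ee_pos"])
im=get_image("side");pickle.dump(im,open("pics/side4.pkl","wb"))
s0=ld("side",0)
m,b=blobs(im,(15,80,120),(35,255,255),(250,150,290,180),3);print(b)
for z,u in((64,-10),):
    P=onz(s0,(249.6,161.8),64)
    for d in(52,58.5,62): print(d,proj(im,[P[0]-d*.9978,P[1]+d*.067,64]))
cv2.imwrite("pics/c4.png",cv2.resize(im["pixels"][130:190,200:300],None,fx=8,fy=8,interpolation=2)[:,:,::-1])
E
```

```text
[ 4.69032643 -0.09899509  8.55304605] [-0.22692837 -1.11548063 -0.02560578] [ 494.85019519 -175.3130354   111.08102089]
[([250, 151, 4, 1, 4], array([251.5, 151. ])), ([257, 152, 4, 1, 4], array([258.5, 152. ])), ([275, 154, 3, 1, 3], array([276., 154.]))]
52 [266.14861639 163.93527011]
58.5 [268.22917878 164.20372535]
62 [269.35059157 164.34842139]
```

View pics/c4.png

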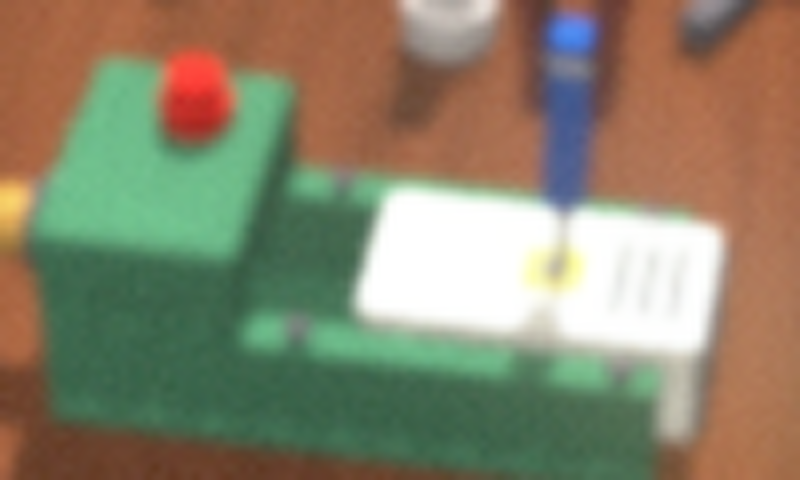

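```bash
python3 - <<'E'
from h import *
s0,s4=ld("side",0),ld("side",4)
# subpixel position of the cassette's front top edge along rows, front-edge world x via z=64
for nm,im in(("0",s0),("4",s4)):
    g=im["pixels"].min(2).astype(float);P=[]
    for y in range(158,168):
        yy=y+ (2 if nm=="4" else 0)
        r=g[yy];c=[x for x in range(255,300) if r[x]>=190>r[x+1]][-1];P.append(onz(im,(c+(r[c]-190)/(r[c]-r[c+1]),yy),64)[:2])
    P=np.array(P);k=np.polyfit(P[:,1],P[:,0],1);print(nm,np.round(k,3),"x at y=-178:",np.polyval(k,-178),"spread",np.std(P[:,0]-np.polyval(k,P[:,1])))
E
```

```text
0 [5.00000e-02 5.07165e+02] x at y=-178: 498.346324436966 spread 0.0837258391324867
4 [4.70000e-02 4.45403e+02] x at y=-178: 436.9885098748616 spread 0.22091020171275588
```

The cassette's front edge has moved 61.5 mm, so it is at the end stop, and the drift has tilted slightly in the grip. I'll lift straight up so the catch springs back and locks.

>>> step_arm:
  deltas:
    - [[0,0,-0.004],[0,0,0],-1]
    - [[0,0,-0.01],[0,0,0],-1]
    - [[0,0,-0.02],[0,0,0],-1]
    - [[0,0,-0.03],[0,0,0],-1]
    - [[0,0,-0.04],[0,0,0],-1]
    - [[0,0,-0.06],[0,0,0],-1]
    - [[0,0,-0.1],[0,0,0],-1]
    - [[0,0,-0.16],[0,0,0],-1]
    - [[0,0,-0.22],[0,0,0],-1]
    - [[0,0,-0.28],[0,0,0],-1]
    - [[0,0,-0.3],[0,0,0],-1]
    - [[0,0,-0.3],[0,0,0],-1]

```text
t: 21.57
ee_pos: [491.8, -174.4, 200.5]
orientation: [2.294, 2.144, 0.001]
ft_force: [-0.1, 0.5, -0.9]
width: 15.6
grasp_force: 30.0
```

```bash
python3 - <<'E'
from workcell import *
from h import *
o=get_obs();print(o["ft_force"],o["ee_pos"],o["orientation"],o["width"])
for n in("side","top"):
    im=get_image(n);pickle.dump(im,open(f"pics/{n}5.pkl","wb"))
im=ld("side",5)
cv2.imwrite("pics/c5.png",cv2.resize(im["pixels"][80:190,200:320],(720,660-60),interpolation=2)[:,:,::-1])
g=im["pixels"].min(2).astype(float);P=[]
for y in range(160,170):
    r=g[y];c=[x for x in range(255,300) if r[x]>=190>r[x+1]][-1];P.append(onz(im,(c+(r[c]-190)/(r[c]-r[c+1]),y),64)[:2])
P=np.array(P);print(np.polyval(np.polyfit(P[:,1],P[:,0],1),-178))
E
```

```text
[-0.08160224  0.51646126 -0.88593002] [ 491.78384208 -174.36763243  200.51782585] [2.29362303e+00 2.14404830e+00 1.17584926e-03] 15.64423609990789
437.0048175832399
```

View pics/c5.png

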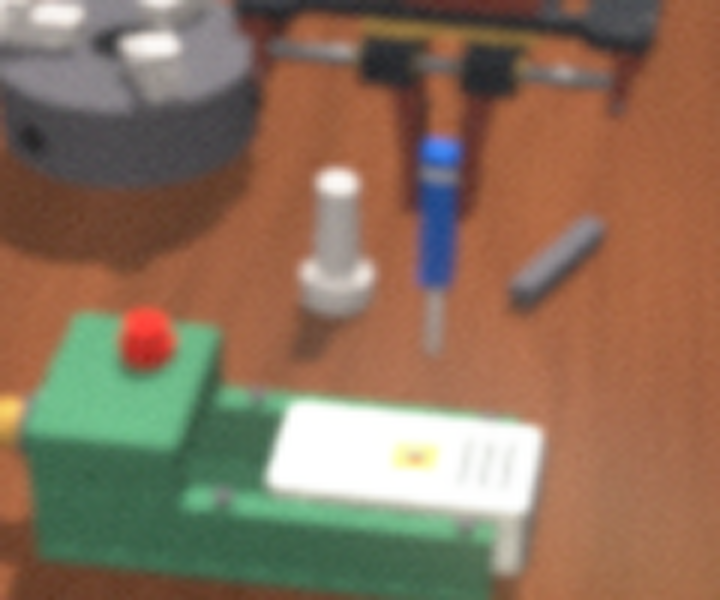

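The cassette stays out at 61.5 mm with the catch up, and the drift hangs clear with its tip at crop (432,350). I'll measure its tilt and slip in the grip.

```bash
python3 - <<'E'
from workcell import *
from h import *
print(get_obs()["ee_pos"])
def axis(im,box):
    x0,y0,x1,y1=box;p=im["pixels"].astype(int);w=np.clip(p[:,:,2]-np.maximum(p[:,:,0],p[:,:,1]),0,None).astype(float)
    R=np.array([(y,(w[y,x0:x1]*np.arange(x0,x1)).sum()/w[y,x0:x1].sum(),w[y,x0:x1].sum()) for y in range(y0,y1) if w[y,x0:x1].sum()>60])
    return np.polyfit(R[:,0],R[:,1],1,w=np.sqrt(R[:,2])),R
for nm,i,box,P in(("start",0,(205,222,230,262),(593.3,165,65)),("before",2,(235,120,260,155),(560,-179.3,125)),("now",5,(262,100,285,135),(491.8,-174.4,189))):
    im=ld("side",i);k,R=axis(im,box);P=np.array(P)
    a,b,t=proj(im,P),proj(im,P+[0,0,80]),proj(im,P-[0,0,48]);e=(b-a)[0]/(b-a)[1]
    px=np.linalg.norm(proj(im,P+[1,0,40])-proj(im,P+[0,0,40]));L=abs((b-a)[1])
    print(nm,"slope",round(k[0],3),"vertical",round(e,3),"tilt rad",round((k[0]-e)*L/px/80,3),"exp shoulder",a.round(1),"top",b.round(1),"tip",t.round(1),"cols at sh/top",np.polyval(k,[a[1],b[1]]).round(2),"rows",R[0,0],R[-1,0],R[:3,2],R[-4:,2])
im=ld("side",5);g=im["pixels"][130:148,264:282].astype(int);print(g.min(2))
E
```

```text
[ 490.60542964 -173.91089443  198.60392723]
start slope 0.101 vertical 0.112 tilt rad -0.007 exp shoulder [218.5 249.3] top [216.3 229.2] tip [219.7 260.2] cols at sh/top [217.92 215.89] rows 228.0 251.0 [318. 580. 633.] [152. 157. 146. 110.]
before slope 0.044 vertical 0.01 tilt rad 0.028 exp shoulder [249.5 144.9] top [249.3 122.8] tip [249.7 157.2] cols at sh/top [248.86 247.89] rows 122.0 147.0 [113. 430. 561.] [275. 259. 207. 102.]
now slope -0.031 vertical -0.045 tilt rad 0.012 exp shoulder [272.9 130.3] top [273.9 106.2] tip [272.3 143.5] cols at sh/top [272.16 272.9 ] rows 105.0 132.0 [207. 528. 627.] [286. 283. 222.  80.]
[[ 70  70  73  75  93  98  89  60  53  57  79  90  87  76  73  71  65  74]
 [ 70  75  70  75  93  99  92  73  67  70  85  91  83  71  73  72  72  70]
 [ 72  76  68  76  86 101  97  97  99  99  95  94  80  74  76  74  70  71]
 [ 72  77  70  74  80  85  99 115 120 116  99  84  74  75  75  69  73  71]
 [ 69  71  79  74  75  79  91 115 132 116  89  80  76  72  73  70  70  72]
 [ 73  76  74  76  77  78  93 118 134 121  93  76  75  75  70  75  74  74]
 [ 74  77  
[... 189 characters left out ...]
 76  75  76  74  79  75]
 [ 76  79  76  81  79  82  99 123 132 117  93  81  79  75  77  73  79  79]
 [ 78  76  78  78  79  85 102 123 129 115  89  78  77  78  75  76  80  76]
 [ 80  80  80  81  82  83  98 119 129 112  88  82  78  83  78  77  80  78]
 [ 77  82  81  82  74  86 104 119 125 111  87  83  78  78  81  79  77  82]
 [ 82  82  80  80  80  87  98 118 119 106  88  81  79  81  80  78  83  79]
 [ 80  80  82  83  83  82  94 108 109  97  86  80  80  79  82  83  82  84]
 [ 81  82  83  85  81  86  85  90  96  91  84  83  81  82  79  83  86  83]
 [ 82  80  84  83  84  83  83  84  84  82  79  81  83  79  84  84  85  83]
 [ 82  82  86  84  82  84  88  79  84  81  86  86  81  83  83  83  89  85]]
```

Tilt is only 0.01 rad and there is no visible slip. I'm returning to the right hole at the same commanded pose as when gripped.

>>> step_arm:
  deltas:
    - [[0.03,0.01,-0.06],[0,0,0],-1]
    - [[0.1,0.03,-0.09],[0,0,-0.03],-1]
    - [[0.19,0.05,-0.09],[0,0,-0.06],-1]
    - [[0.29,0.07,-0.09],[0,0,-0.09],-1]
    - [[0.39,0.09,-0.09],[0,0,-0.12],-1]
    - [[0.49,0.11,-0.09],[0,0,-0.15],-1]
    - [[0.55,0.125,-0.09],[0,0,-0.17],-1]
    - [[0.577,0.131,-0.09],[0,0,-0.179],-1]
    - [[0.577,0.131,-0.09],[0,0,-0.179],-1]
    - [[0.577,0.131,-0.09],[0,0,-0.179],-1]

```text
t: 22.5
ee_pos: [541.4, -4.4, 225.4]
orientation: [-1.986, -2.432, 0.003]
ft_force: [-0.1, 0.0, -1.0]
width: 16.0
grasp_force: 30.0
```

>>> step_arm:
  deltas:
    - [[0.04,0.02,0],[0,0,0],-1]
    - [[0.11,0.06,0],[0,0,0],-1]
    - [[0.2,0.11,0],[0,0,0],-1]
    - [[0.3,0.16,0],[0,0,0],-1]
    - [[0.4,0.21,0],[0,0,0],-1]
    - [[0.47,0.25,0],[0,0,0],-1]
    - [[0.51,0.275,0],[0,0,0],-1]
    - [[0.519,0.28,0],[0,0,0],-1]
    - [[0.519,0.28,0],[0,0,0],-1]
    - [[0.519,0.28,0],[0,0,0],-1]
    - [[0.519,0.28,0],[0,0,0],-1]
    - [[0.519,0.28,0],[0,0,0],-1]

```text
t: 23.5
ee_pos: [593.2, 163.9, 226.5]
orientation: [-1.989, -2.431, 0.001]
ft_force: [-0.7, -0.5, -1.2]
width: 16.0
grasp_force: 30.0
```

```bash
python3 -c "
from workcell import *
o=get_obs();print(o['ft_force'],o['moment'],o['ee_pos'],o['orientation'])
get_image('side');o=get_obs();print(o['ft_force'],o['ee_pos'],o['orientation'])"
```

```text
[-0.68665895 -0.47915295 -1.17930185] [-0.10859664  0.06841873  0.01119787] [593.16687101 163.88205719 226.47462075] [-1.98929989e+00 -2.43148739e+00  5.73994102e-04]
[ 0.31435742  0.14465478 -1.44514487] [593.2550393  164.08498916 226.56329438] [ 1.98909919e+00  2.43159576e+00 -2.27558549e-04]
```

>>> step_arm:
  deltas:
    - [[0.003,0,0.05],[0,0,0],-1]
    - [[0.003,0,0.11],[0,0,0],-1]
    - [[0.003,0,0.17],[0,0,0],-1]
    - [[0.003,0,0.23],[0,0,0],-1]
    - [[0.003,0,0.28],[0,0,0],-1]
    - [[0.003,0,0.31],[0,0,0],-1]
    - [[0.003,0,0.327],[0,0,0],-1]
    - [[0.003,0,0.327],[0,0,0],-1]
    - [[0.003,0,0.327],[0,0,0],-1]
    - [[0.003,0,0.327],[0,0,0],-1]

```text
t: 24.38
ee_pos: [594.0, 166.2, 129.4]
orientation: [1.987, 2.432, 0.002]
ft_force: [-0.3, -0.3, -1.5]
width: 15.6
grasp_force: 30.0
```

>>> step_arm:
  deltas:
    - [[0,0,0.004],[0,0,0],-1]
    - [[0,0,0.008],[0,0,0],-1]
    - [[0,0,0.012],[0,0,0],-1]
    - [[0,0,0.016],[0,0,0],-1]
    - [[0,0,0.02],[0,0,0],-1]
    - [[0,0,0.02],[0,0,0],-1]

```text
t: 24.88
ee_pos: [593.0, 166.1, 122.0]
orientation: [-1.987, -2.433, 0.001]
ft_force: [0.4, -0.1, -1.3]
width: 16.0
grasp_force: 30.0
```

>>> step_arm:
  deltas:
    - [[-0.001,0,0.004],[0,0,0],-1]
    - [[-0.002,0,0.008],[0,0,0],-1]
    - [[-0.002,0,0.012],[0,0,0],-1]
    - [[-0.002,0,0.016],[0,0,0],-1]
    - [[-0.002,0,0.02],[0,0,0],-1]
    - [[-0.002,0,0.02],[0,0,0],-1]

```text
t: 25.38
ee_pos: [593.2, 165.5, 116.0]
orientation: [-1.987, -2.433, 0.001]
ft_force: [-0.4, -0.3, -0.9]
width: 15.9
grasp_force: 30.0
```

>>> step_arm:
  deltas:
    - [[0,0,0.01],[0,0,0],-1]
    - [[0,0,0.02],[0,0,0],-1]
    - [[0,0,0.03],[0,0,0],-1]
    - [[0,0,0.04],[0,0,0],-1]
    - [[0,0,0.04],[0,0,0],-1]

```text
t: 25.8
ee_pos: [592.8, 165.4, 103.4]
orientation: [-1.987, -2.432, 0.002]
ft_force: [0.2, -1.0, -1.4]
width: 15.8
grasp_force: 30.0
```

>>> step_arm:
  deltas:
    - [[0,0,0.01],[0,0,0],-1]
    - [[0,0,0.02],[0,0,0],-1]
    - [[0,0,0.03],[0,0,0],-1]
    - [[0,0,0.04],[0,0,0],-1]
    - [[0,0,0.05],[0,0,0],-1]
    - [[0,0,0.05],[0,0,0],-1]

```text
t: 26.3
ee_pos: [592.9, 165.5, 88.5]
orientation: [-1.987, -2.433, 0.001]
ft_force: [0.1, 0.8, -1.3]
width: 15.7
grasp_force: 30.0
```

>>> step_arm:
  deltas:
    - [[0,0,0.01],[0,0,0],-1]
    - [[0,0,0.02],[0,0,0],-1]
    - [[0,0,0.03],[0,0,0],-1]
    - [[0,0,0.037],[0,0,0],-1]
    - [[0,0,0.037],[0,0,0],-1]
    - [[0,0,0.037],[0,0,0],-1]

```text
t: 26.8
ee_pos: [593.2, 165.5, 78.0]
orientation: [-1.987, -2.433, 0.0]
ft_force: [0.2, -0.1, -2.5]
width: 15.7
grasp_force: 30.0
```

>>> step_arm:
  deltas:
    - [[0,0,0.002],[0,0,0],-1]
    - [[0,0,0.004],[0,0,0],-1]
    - [[0,0,0.004],[0,0,0],-1]
    - [[0,0,0.004],[0,0,0],-1]

```text
t: 27.13
ee_pos: [593.4, 165.6, 77.1]
orientation: [1.987, 2.433, 0.0]
ft_force: [-0.1, 0.1, -2.4]
width: 15.4
grasp_force: 30.0
```

>>> step_arm:
  deltas:
    - [[0,0,0.002],[0,0,0],-1]
    - [[0,0,0.004],[0,0,0],-1]
    - [[0,0,0.004],[0,0,0],-1]
    - [[0,0,0.004],[0,0,0],-1]

```text
t: 27.47
ee_pos: [593.4, 165.6, 75.8]
orientation: [1.987, 2.433, 0.0]
ft_force: [-0.1, 0.3, -1.5]
width: 15.7
grasp_force: 30.0
```

>>> step_arm:
  deltas:
    - [[0,0,0.002],[0,0,0],-1]
    - [[0,0,0.003],[0,0,0],-1]
    - [[0,0,0.003],[0,0,0],-1]
    - [[0,0,0.003],[0,0,0],-1]

```text
t: 27.8
ee_pos: [593.4, 165.6, 75.8]
orientation: [1.987, 2.433, 0.0]
ft_force: [-2.6, -1.1, 6.1]
width: 15.7
grasp_force: 30.0
```

Shoulder contact is at TCP z 75.8, the same as when gripped, so the drift is fully home. I'll release and retreat upwards.

>>> step_arm:
  deltas:
    - [[0,0,0],[0,0,0],1]
    - [[0,0,0],[0,0,0],1]
    - [[0,0,0],[0,0,0],1]
    - [[0,0,0],[0,0,0],1]
    - [[0,0,0],[0,0,0],1]
    - [[0,0,0],[0,0,0],1]
    - [[0,0,0],[0,0,0],1]
    - [[0,0,0],[0,0,0],1]
    - [[0,0,0],[0,0,0],1]
    - [[0,0,0],[0,0,0],1]

```text
t: 28.63
ee_pos: [593.3, 165.6, 74.9]
orientation: [1.987, 2.433, -0.0]
ft_force: [0.5, 0.8, -1.0]
width: 78.9
grasp_force: 0.0
```

>>> step_arm:
  deltas:
    - [[0,0,-0.03],[0,0,0],1]
    - [[0,0,-0.08],[0,0,0],1]
    - [[0,0,-0.15],[0,0,0],1]
    - [[0,0,-0.25],[0,0,0],1]
    - [[0,0,-0.35],[0,0,0],1]
    - [[0,0,-0.45],[0,0,0],1]
    - [[0,0,-0.55],[0,0,0],1]
    - [[0,0,-0.6],[0,0,0],1]
    - [[0,0,-0.6],[0,0,0],1]
    - [[0,0,-0.6],[0,0,0],1]

```text
t: 29.47
ee_pos: [593.7, 165.6, 256.1]
orientation: [1.986, 2.432, 0.003]
ft_force: [0.4, -0.4, -1.0]
width: 87.8
grasp_force: 0.0
```

```bash
python3 - <<'E'
from workcell import *
from h import *
o=get_obs();print(o["ft_force"],o["ee_pos"],o["width"])
im=get_image("side");pickle.dump(im,open("pics/side6.pkl","wb"))
cv2.imwrite("pics/c6.png",cv2.resize(im["pixels"][130:320,180:300],(480,600),interpolation=2)[:,:,::-1])
for i in(0,6):print(blobs(ld("side",i),(105,110,40),(130,255,255),(205,222,230,262))[1])
E
```

```text
[ 0.41069553 -0.44664302 -1.00424525] [593.68659954 165.62720067 256.08461325] 87.79201658582966
[([213, 229, 7, 5, 27], array([216., 231.]))]
[([213, 229, 6, 6, 31], array([215.48, 231.1 ]))]
```

View pics/c6.png

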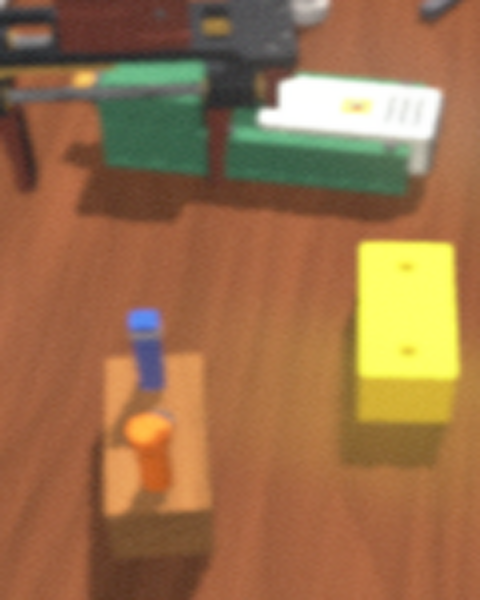

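The drift stands upright in the stand's right hole at crop (148,350), in the same place as at the start. The cassette is out and the gripper is clear, so I'm handing the job in.

```bash
python3 -c "
from workcell import *
print(close_job())"
```

```text
the job is handed in; nothing more can be done
None
```

I handed the job in at about 29.5 s, but it returned no verdict: the cassette is out about 61.5 mm (by camera) with its catch up, and the drift is back upright and fully home in the stand's right hole.

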